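# Lock the green woodblock in its jig

### The job

Two carved plywood blocks lie in jigs on the printmaker's bench, one inked green and one inked blue, each with a red-handled cam lever. Swing the green block's lever clockwise (seen from above) through its quarter turn until it is fully home against its brass stop pin, clamping the block in its jig, and let go. Leave the blue block's lever where it is.

Things in the scene. Friction and masses are not known exactly. Their poses are not given: they have to be found in the camera images.
- jig_green: Fixed grey board 174 mm wide (y), 18 high, x -65 to 150 mm, holding the green-inked block. Origin: on the table below the vertical pivot of its cam lever. +x: from the pivot to the block; +y: along the block's near edge, to where the lever ends. Brass stop pin, 12 mm thick, top at z 54, at x 17, y 65 mm. Cam and hub fill radius 28 mm about the pivot up to z 57 mm.
- cam_green (a joint): Green block's level cam lever, axis z 52 mm: steel bar, then red grip 20 mm thick, radius 42 to 100 mm from the pivot, 24 mm clear over the board. 0 rad: points along jig -x. Growing value: clockwise from above, to the stop at 1.571, along jig +y, beside the pin. Starts at 0 to 0.35. No spring; 1 to 2 N at the grip turns it, it stays where left.
- block_green: Plywood woodblock with green leaf shapes, 100 (x) x 130 (y) x 12 mm, about 0.11 kg, loose in jig_green. Origin: centre of its underside, 18 mm over the table, about 75 mm along +x from the jig's origin. The turning cam slides it about 4 mm along +x, against the jig's fence.
- cam_blue_tip (a point): Point in the red grip of the other, equal jig's lever, 90 mm from its pivot (10 mm short of the grip's end), 52 mm over the table. That jig holds the block inked with blue discs; this lever must stay where it is.

How it is judged:
At the end, for the whole second after the job is handed in: The green block's cam lever stands still within 10 degrees of its end stop (joint above 1.39 of 1.571 rad), the green block is still in its jig (within 15 mm of where it started), and the blue block's lever tip is within 20 mm of where it started (value of joint cam_green above 1.39 rad and velocity of joint cam_green between -0.05 and 0.05 rad/s and distance of block_green from where it was at the start of the episode below 0.015 m and distance of cam_blue_tip from where it was at the start of the episode below 0.02 m); the robot touches nothing.
It fails at once if the blue block's lever is moved (its tip shifts by more than 20 mm) (distance of cam_blue_tip from where it was at the start of the episode above 0.02 m).
It also fails if it takes over 32 s, if anything falls off the work surface, if the arm or the gripper's body presses on something with over 40 N, if the wrist force passes 120 N, or if a joint passes its speed limit or range.

### The arm

A 6-joint arm with a two-finger parallel gripper is mounted at the origin on the work surface. World frame = base frame: x ahead of the robot, y to its left, z up, the work surface at z = 0. Lengths are in m, angles in rad, forces in N, time in s.
With the tool pointing down it reaches from about 0.3 to 0.875 m from the base axis. Payload 6.4 kg.
Tool frame: the origin (TCP) lies midway between the tips of the shut fingers; the grasp point (between the pads) lies 19 mm behind it; z points along the fingers, y is the line along which they close (so a half turn about z gives the same grasp; the last joint's range is limited). The gripper opens to 85 mm and grips with 20 to 120 N. Pads are 22 mm wide; open, the fingers measure 114 mm over their backs; the gripper's body (76 mm by 85 mm) begins 54 mm behind the grasp point. The pads swing forward as they close: fully open they stand 13 mm farther back than shut.
Start: joints at [1.046, 0.181, 1.607, -0, 1.354, -0.206], TCP at [0.18, 0.546, 0.231] pointing down, gripper open.
Joint ranges: [-2.99, 2.99], [-0.89, 2.07], [0.3, 2.58], [-1.14, 4.28], [0, 2.63], [-3.12, 3.12]. Speed limits (rad/s): [2.57, 2.57, 3.01, 3.14, 3.14, 3.14].

### API

Orientations are given as a unit quaternion [w, x, y, z].
In Python, from bench import ctrl gives the robot as it stands. The module is installed in compiled form; this text tells all that it offers.
- The arm moves only by the tool move_arm, never from a script. Its argument "plan" is one flat list of numbers, 6 for each row, row after row: the shift along the world's x, y, z in units of 50 mm (1.0 is 50 mm), then the turn, a rotation vector about the world's x, y, z in rad. A call has 1 to 10 rows; each row is the pose to reach, as a shift and turn from the pose commanded when the call began; what a row does not reach only later rows make up. A row lasts 1/8 s, in which the tool goes at most 62.5 mm and 10.7 degrees, less where a joint would pass 70% of its speed; a pose out of reach is approached as far as the arm can. A call with a gripper value outside its range is refused whole. "grip" is the finger opening in mm, from 0 to 85.4, set as the call begins (left out, the last holds). The fingers move at their own pace and stop on an object; the grip force is fixed at half the most. Time passes only in rows, so rows that repeat a pose let the fingers close. It gives the time, the measured TCP pose, the force, the opening and the grip force at its end, in the units of the state.
- ctrl.get_obs(): the state, without advancing time (a new reading comes with each control period).
- ctrl.camera(name): name is "scene" or "top"; returns a dict with "pixels" (420x560x3 uint8, red, green, blue), "fx", "fy", "cx", "cy" (pixels), "origin" and "attitude" of the camera in the world. Camera axes: x right, y down, z forward; pixel columns grow to the right and rows downward; lengths in m; the calibration is good to about 2 mm. A picture is of the moment at which its call begins. There is no depth.
- ctrl.hand_in(): hands the job in; it is judged then, once.
The state is a dict: "time_s": time; "q": joint angles; "dq": joint speeds; "joint_efforts": joint torques, N m; "eef_pos": TCP position; "eef_rot": TCP orientation; "wrist_force": force on the tool from outside, world axes, zero at the start; "torque": the same for the moment, N m; "opening": opening from 0.0 (shut) to 1.0 (fully open); "grasp_force": force on a finger pad.
Only numpy, scipy, OpenCV 4.12 (cv2) and the standard library are available. Lean on these libraries where they do the work, as an engineer would, in place of code of your own. Each camera call takes 0.05 s, during which the arm holds its last target. There are 200 camera calls.

## Working session

There is one attempt and no reset: what is moved stays moved. The work goes in short steps, Python scripts to look and compute and a tool call to move; the robot and the scene stay as the last step left them, time stands still between calls to the robot, and variables do not carry over. Pictures are saved under pics/ and viewed, at most 10 in all, crops included, and the job is handed in when it is done.

Besides the shell and the picture viewer there is one more tool, called after ">>>" as name(argument=value, ...), one argument or row to a line, values as JSON. move_arm: Moves the arm, as the interface text tells. Its arguments: {"type":"object","properties":{"plan":{"type":"array"},"grip":{"type":"number"}},"required":["plan"]}

```bash
mkdir -p pics
cat > h.py <<'E'
from bench import ctrl
import numpy as np, cv2
def snap(n,f):
    c=ctrl.camera(n); cv2.imwrite('pics/'+f,c['pixels'][:,:,::-1]); return c
def R(c):
    a=np.array(c['attitude'],float)
    if a.shape==(3,3): return a
    from scipy.spatial.transform import Rotation as Ro
    return Ro.from_quat([a[1],a[2],a[3],a[0]]).as_matrix()
def px(c,u,v,z):
    d=R(c)@np.array([(u-c['cx'])/c['fx'],(v-c['cy'])/c['fy'],1]); o=np.array(c['origin'])
    return o+d*(z-o[2])/d[2]
E
python3 - <<'E'
from h import *
import pickle
for n in('top','scene'):
    c=snap(n,n+'1.png'); print({k:v for k,v in c.items() if k!='pixels'}); pickle.dump(c,open(n+'.pkl','wb'))
print(ctrl.get_obs())
E
```

```text
{'fx': 408.71339279503155, 'fy': 408.71339279503155, 'cx': 272.6733271873127, 'cy': 206.80723022629067, 'origin': array([ 0.51355397, -0.0026225 ,  0.84487309]), 'attitude': array([ 0.0333228 , -0.70316362,  0.71009677, -0.01459792])}
{'fx': 424.09968499572386, 'fy': 424.09968499572386, 'cx': 280.83451586741984, 'cy': 208.21877876897312, 'origin': array([0.90736642, 0.3482516 , 0.77694175]), 'attitude': array([-0.10782074,  0.3455382 ,  0.89318774, -0.26682147])}
{'time_s': 0.1, 'q': array([ 1.04571837e+00,  1.81460660e-01,  1.60791631e+00, -8.02740708e-06,
        1.35376665e+00, -2.06290331e-01]), 'dq': array([-2.13577640e-05, -4.16275200e-04, -2.43248584e-03, -1.59492249e-03,
       -1.30202572e-03,  6.21732213e-04]), 'joint_efforts': array([ 1.22912676e-03, -4.45872009e+01, -3.52241492e+01, -3.18878620e-04,
        4.10228939e-03,  3.91485457e-05]), 'eef_pos': array([0.17994347, 0.54560247, 0.23047364]), 'eef_rot': array([-2.73643490e-04,  1.58718830e-01,  9.87323519e-01, -7.25607875e-04]), 'wrist_force': array([-0.31271165,  0.18180769,  0.16847741]), 'torque': array([-0.04968436, -0.02260523, -0.01061027]), 'grasp_force': 0.0, 'opening': 1.0023289096742767}
```

View pics/top1.png

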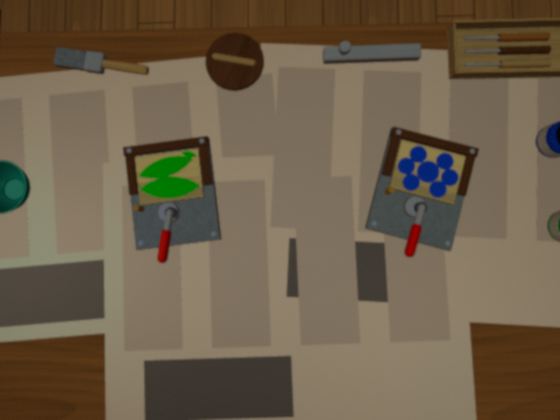

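View pics/scene1.png

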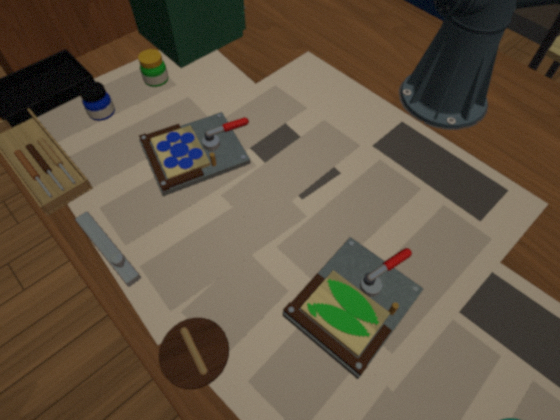

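The top picture shows the green jig's pivot near (168,212), its grip end near (163,260) and the brass pin near (140,208). World +x is up and +y is left. In the scene picture the lever points away from the green block towards the robot.

Run:
```python
from h import *
import pickle
for n in('top','scene'):
    c=pickle.load(open(n+'.pkl','rb')); im=c['pixels'].astype(int)
    m=(im[:,:,0]>110)&(im[:,:,1]<70)&(im[:,:,2]<70)
    k,l,s,ce=cv2.connectedComponentsWithStats(m.astype(np.uint8))
    for i in range(1,k):
        if s[i,4]<40: continue
        v,u=np.where(l==i); p=np.array([px(c,a,b,.056)[:2] for a,b in zip(u,v)]); mu=p.mean(0)
        d=np.linalg.svd(p-mu)[2][0]; t=(p-mu)@d
        print(n,s[i],'mid',mu.round(4),'dir',d.round(3),'span',t.min().round(3),t.max().round(3))
c=pickle.load(open('top.pkl','rb'))
for nm,u,v,z in[('pivot',168,212,.057),('pin',140,208,.054),('c1',138,249,.018),('c2',220,240,.018),('c3',125,147,.03),('c4',208,138,.03)]: print(nm,px(c,u,v,z).round(4))
c=pickle.load(open('scene.pkl','rb'))
for nm,u,v,z in[('pivot',371,285,.057),('pin',394,306,.054)]: print(nm,px(c,u,v,z).round(4))
```

```text
top [406 225  14  32 243] mid [ 0.5   -0.248] dir [-0.952  0.305] span -0.031 0.031
top [158 230  10  33 192] mid [0.4939 0.2331] dir [-0.99   0.141] span -0.031 0.031
scene [223 118  26  11 144] mid [ 0.4992 -0.2484] dir [ 0.948 -0.318] span -0.03 0.031
scene [386 248  26  21 238] mid [0.4927 0.2341] dir [ 0.99  -0.144] span -0.03 0.031
pivot [0.5592 0.2217 0.057 ]
pin [0.5678 0.2778 0.054 ]
c1 [0.4868 0.2936 0.018 ]
c2 [0.5036 0.1263 0.018 ]
c3 [0.6944 0.3188 0.03  ]
c4 [0.7105 0.1489 0.03  ]
pivot [0.5734 0.235  0.057 ]
pin [0.5721 0.2884 0.054 ]
```

>>> move_arm(
  plan=[6.06, -7.12, -2, 0, 0, 0, 6.06, -7.12, -2, 0, 0, 0, 6.06, -7.12, -2, 0, 0, 0, 6.06, -7.12, -2, 0, 0, 0, 6.06, -7.12, -2, 0, 0, 0, 6.06, -7.12, -2, 0, 0, 0, 6.06, -7.12, -2, 0, 0, 0, 6.06, -7.12, -2, 0, 0, 0, 6.06, -7.12, -2, 0, 0, 0, 6.06, -7.12, -2, 0, 0, 0],
  grip=0,
)

```text
time_s: 1.35
eef_pos: [0.4826, 0.1902, 0.1309]
eef_rot: [-0.001, 0.159, 0.987, -0.0]
wrist_force: [-0.3, 0.7, 0.4]
opening: 0.0
grasp_force: 0.0
```

>>> move_arm(
  plan=[0, 0, -1, 0, 0, 0, 0, 0, -1.6, 0, 0, 0, 0, 0, -1.9, 0, 0, 0, 0, 0, -1.9, 0, 0, 0],
)

```text
time_s: 1.85
eef_pos: [0.4823, 0.1907, 0.0359]
eef_rot: [-0.001, 0.158, 0.987, -0.0]
wrist_force: [0.0, 0.5, 0.3]
opening: 0.002
grasp_force: 0.0
```

Run:
```python
from h import *
c=snap('scene','s2.png'); cv2.imwrite('pics/s2c.png',cv2.resize(c['pixels'][150:400,260:500,::-1],None,fx=2.2,fy=2.2))
# waypoints
P=np.array([.564,.2235])
for f in np.linspace(2.999,1.671,9):
    p=P+.075*np.array([np.cos(f),np.sin(f)])+.025*np.array([-np.sin(f),np.cos(f)])
    print(f.round(2),p.round(4),((p-[.4826,.1902])/.05).round(2))
print(ctrl.get_obs()['eef_pos'],ctrl.get_obs()['wrist_force'])
```

```text
3.0 [0.4862 0.2094] [0.07 0.38]
2.83 [0.4849 0.2225] [0.05 0.65]
2.67 [0.4859 0.2355] [0.07 0.91]
2.5 [0.4889 0.2483] [0.13 1.16]
2.34 [0.4941 0.2603] [0.23 1.4 ]
2.17 [0.5011 0.2714] [0.37 1.62]
2.0 [0.5099 0.2811] [0.55 1.82]
1.84 [0.5202 0.2893] [0.75 1.98]
1.67 [0.5316 0.2956] [0.98 2.11]
[0.48327187 0.19069872 0.03684766] [0.48093912 0.08036507 0.99518935]
```

View pics/s2c.png

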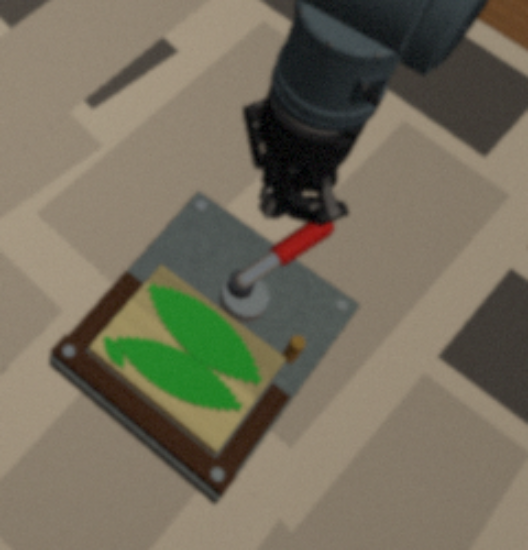

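The fingers (crop, about (300,205)) stand on the −y side of the red grip (300,240), clear of the board. Next is the sweep along the arc.

>>> move_arm(
  plan=[0.03, 0.2, 0, 0, 0, 0, 0.05, 0.38, 0, 0, 0, 0, 0.05, 0.65, 0, 0, 0, 0, 0.07, 0.91, 0, 0, 0, 0, 0.13, 1.16, 0, 0, 0, 0, 0.23, 1.4, 0, 0, 0, 0, 0.37, 1.62, 0, 0, 0, 0, 0.55, 1.82, 0, 0, 0, 0, 0.7, 1.95, 0, 0, 0, 0, 0.7, 1.95, 0, 0, 0, 0],
)

```text
time_s: 3.15
eef_pos: [0.5191, 0.2882, 0.0363]
eef_rot: [0.0, 0.159, 0.987, 0.0]
wrist_force: [0.1, 0.5, -0.1]
opening: 0.002
grasp_force: 0.0
```

Run:
```python
from h import *
c=snap('scene','s3.png'); cv2.imwrite('pics/s3c.png',cv2.resize(c['pixels'][150:400,260:500,::-1],None,fx=2.2,fy=2.2))
```

```text
(no output)
```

View pics/s3c.png

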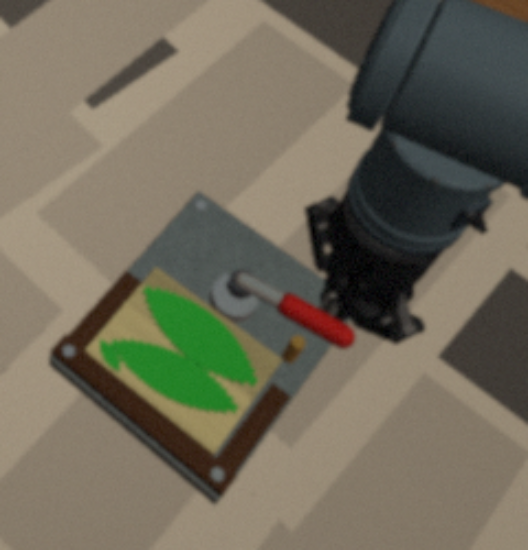

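The lever now points towards the pin: the grip runs from (285,305) to (350,338) and the pin is at (293,348), so some turn is left. I'll keep pushing along jig +x in small steps and watch the force.

>>> move_arm(
  plan=[0.1, 0.02, 0, 0, 0, 0, 0.2, 0.04, 0, 0, 0, 0, 0.3, 0.05, 0, 0, 0, 0, 0.3, 0.05, 0, 0, 0, 0],
)

```text
time_s: 3.7
eef_pos: [0.5302, 0.29, 0.0356]
eef_rot: [-0.003, 0.159, 0.987, -0.001]
wrist_force: [-12.6, 1.1, 6.2]
opening: 0.005
grasp_force: 5.9
```

>>> move_arm(
  plan=[0.06, 0, 0, 0, 0, 0, 0.06, 0, 0, 0, 0, 0, 0.06, 0, 0, 0, 0, 0],
)

```text
time_s: 4.08
eef_pos: [0.5306, 0.2901, 0.0354]
eef_rot: [-0.006, 0.158, 0.987, -0.002]
wrist_force: [-20.7, 0.5, 13.0]
opening: 0.004
grasp_force: 10.3
```

The tool barely moved while the force rose, so the lever is hard against its stop. I'll back off along jig −x, lift clear and check.

>>> move_arm(
  plan=[-0.15, 0, 0, 0, 0, 0, -0.6, -0.05, 0, 0, 0, 0, -0.9, -0.1, 0, 0, 0, 0, -0.9, -0.1, 1, 0, 0, 0, -0.9, -0.1, 2, 0, 0, 0, -1.9, -0.1, 3, 0, 0, 0, -2.9, 0.9, 3, 0, 0, 0, -2.9, 0.9, 3, 0, 0, 0],
)

```text
time_s: 5.08
eef_pos: [0.3902, 0.3368, 0.1879]
eef_rot: [0.001, 0.158, 0.988, 0.001]
wrist_force: [0.5, -0.6, -0.1]
opening: 0.005
grasp_force: 0.0
```

Run:
```python
from h import *
c=snap('scene','s4.png'); im=c['pixels'].astype(int); print(ctrl.get_obs()['wrist_force'])
m=(im[:,:,0]>110)&(im[:,:,1]<70)&(im[:,:,2]<70)
k,l,s,ce=cv2.connectedComponentsWithStats(m.astype(np.uint8))
for i in range(1,k):
    if s[i,4]<40: continue
    v,u=np.where(l==i); p=np.array([px(c,a,b,.056)[:2] for a,b in zip(u,v)]); mu=p.mean(0)
    d=np.linalg.svd(p-mu)[2][0]; print(s[i],mu.round(4),d.round(3))
```

```text
[-1.34089315  0.06233655  0.05653426]
[223 118  26  11 146] [ 0.4992 -0.2484] [ 0.947 -0.32 ]
[388 287  30  25 234] [0.5503 0.2903] [-0.109  0.994]
```

View pics/s4.png

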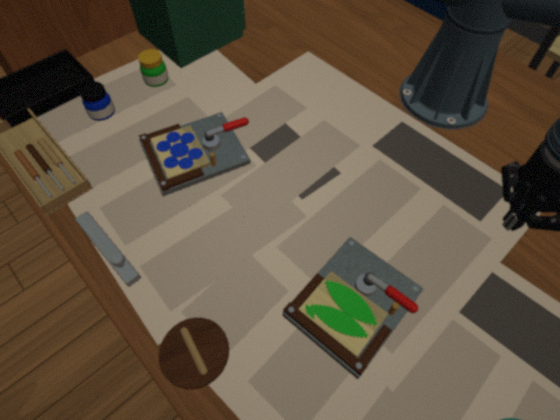

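The lever direction (-0.109, 0.994) matches jig +y (-0.10, 0.995). The picture shows the grip at (400,298) beside the pin at (393,309), the blue lever unmoved, and the gripper clear of everything.

```bash
python3 -c "
from bench import ctrl
print(ctrl.hand_in())"
```

```text
the job is handed in; nothing more can be done
None
```

The green lever is home against its stop pin and released, the blue lever hasn't moved, and the job is handed in at about 5 s of the 32 s limit; the hand-in returned no verdict.

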